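# Stand the knocked-over tape dispenser back up and push it home

### The job

The weighted tape dispenser on the dry cleaner's counter has been knocked over onto its side. With the fingertips only, push on the edge of its base that sticks up to tip it back onto its base, then push it gently along the counter until one long side of its base sits flush against the front of the raised customer shelf. Do not grip it or pick it up, and leave the other things on the counter alone.

Things in the scene. Friction and masses are not known exactly. Their poses are not given: they have to be found in the camera images.
- dispenser: weighted tan plastic tape dispenser, 0.8 kg, 180 long, 90 wide, 82 mm tall standing. Axes: x to the cutter nose, y across, z up when standing; origin at the centre of the base's underside. It starts lying on its +y side, top towards the robot: its +y points down, its underside (-z) faces the customer shelf, z dips 14 deg below level. A 2 N push on the upper base edge rolls it
- dispenser_flange (a point): midpoint of the strip of base that stands up at the start: own (0, -37, 14) mm. Base plate 180 x 90 x 14 mm; the body on it is 58 mm wide, so 16 mm of flange shows along each long side. Pushing this strip's top-side face towards the shelf rolls the dispenser over its lower long edge; after 35 to 40 deg it falls onto its base by itself. The strip's edge starts 87 mm high
- dispenser_hub (a point): centre of the tape roll (radius 36 mm, axis along y), own (-35, 0, 46) mm; the cheeks beside it reach y = +-29 mm, radius 30 mm. The rest of the body is a block to z = 34 mm, x = +-83 mm, y = +-29 mm, and a 44 mm wide nose at x = 50 to 84 mm, up to z = 66 mm
- dispenser_middle (a point): point near the dispenser's centre of mass, own (0, 0, 20) mm; about 40 mm high while it lies, at most 50 mm while it tips, 20 mm when it stands
- ledge: raised customer shelf along the far side of the counter, fixed: a slab of light wood 240 mm deep (x), 1300 mm long (y), 50 mm high plus a 3 mm metal nosing. Origin at the foot of the middle of its upright front face, which looks towards the robot: the face is the plane x = 0 of its frame, x points away from the robot into the shelf, y along it
- pump_bottle: bystander: standing clear hand-gel pump bottle, 62 mm across, 183 mm tall; origin at the centre of its underside, z up
- lint_roller: bystander: lint roller standing on its white 54 mm roll, handle up, 230 mm tall; origin at the centre of its underside, z up
- stapler: bystander: stapler, 135 x 36 mm, 55 mm high; origin under its centre, x along it
- tape_roll: bystander: spare roll of tape lying flat, 72 mm across, 24 mm high; origin at the centre of its underside
Not all that is in view belongs to the job. What is meant by the dispenser is not black, green or purple, and is the larger of those in its own colour.

How it is judged:
By the outcome, as a careful person would: the job done as asked, in the order asked, and still so for the second after the job is handed in, with the robot touching nothing.
It also fails if it takes over 45 s, if anything falls off the work surface, if the arm or the gripper's body presses on something with over 40 N, if the wrist force passes 120 N, or if a joint passes its speed limit or range.

### The arm

A 6-joint arm with a two-finger parallel gripper is mounted at the origin on the work surface. World frame = base frame: x ahead of the robot, y to its left, z up, the work surface at z = 0. Lengths are in m, angles in rad, forces in N, time in s.
With the tool pointing down it reaches from about 0.35 to 0.925 m from the base axis. Payload 6.4 kg.
Tool frame: the origin (TCP) lies midway between the tips of the shut fingers; the grasp point (between the pads) lies 19 mm behind it (bot.grip_point_offset is the z of the grasp point in the tool frame, in m); z points along the fingers, y is the line along which they close (so a half turn about z gives the same grasp; the last joint's range is limited). The gripper opens to 85 mm and grips with 20 to 120 N. Pads are 22 mm wide; open, the fingers measure 114 mm over their backs; the gripper's body (76 mm by 85 mm) begins 54 mm behind the grasp point. The pads swing forward as they close: fully open they stand 13 mm farther back than shut.
Start: joints at [-1.427, 0.245, 1.558, -0, 1.339, -0.174], TCP at [0.203, -0.617, 0.231] pointing down, gripper open.
Joint ranges: [-3.13, 3.13], [-1.02, 2.26], [0.13, 2.54], [-0.95, 4.09], [0.21, 2.88], [-2.74, 2.74]. Speed limits (rad/s): [2.57, 2.57, 3.14, 3.14, 3.14, 3.14].

### API

Orientations are given as a rotation vector (axis times angle).
In Python, from cell import bot gives the robot as it stands. The module is installed in compiled form; this text tells all that it offers.
- The arm moves only by the tool apply_moves, never from a script. Its argument "increments" is a list that holds one entry, the list of rows, each a list of 7 numbers: the closure in counts, from 0 (fully open) to 255 (shut), then the shift along the tool's x, y, z in mm, then the turn, a rotation vector about the tool's x, y, z in degrees. A call has 1 to 20 rows; each row is the pose to reach, as a shift and turn from the pose commanded when the call began, along the tool's axes at that moment; what a row does not reach only later rows make up. A row lasts 1/10 s, in which the tool goes at most 50 mm and 8.59 degrees, less where a joint would pass 70% of its speed; a pose out of reach is approached as far as the arm can. A call with a gripper value outside its range is refused whole. The fingers move at their own pace and stop on an object; "newtons" is the grip in N (left out, the last holds). Time passes only in rows, so rows that repeat a pose let the fingers close. It gives the time, the measured TCP pose, the force, the opening and the grip force at its end, in the units of the state.
- bot.observe(): the state, without advancing time (a new reading comes with each control period).
- bot.capture(name): name is "scene" or "top" or "wrist"; returns (picture, depth): 384x512x3 uint8, red, green, blue; 384x512 float32, m along the optical axis (not along the pixel's ray), 0 where there is no reading.
- bot.camera_info(name): a dict with "fx", "fy", "cx", "cy" (pixels), "rvec" (rotation vector, rad) and "tvec" (3), from world to camera coordinates, as OpenCV has them; the wrist camera has in their place "T_tool_cam" (4x4, takes a point from camera to tool coordinates, whose origin is the TCP and whose axes are the flange's). Camera axes: x right, y down, z forward; pixel columns grow to the right and rows downward; lengths in m; the calibration is good to about 2 mm. A picture is of the moment at which its call begins: read the wrist's pose just before it. camera_info takes no time and is no camera call.
- bot.sign_off(): hands the job in; it is judged then, once.
Trained networks look in the newest picture that a camera, given by its name, has taken for a name from the list of things; names that differ only in an ending like _2 or _b are one class to them, and where a whole thing is asked for, a point or a joint stands for the part that bears it (a point fixed in the world has none). Each returns a list of dicts, best first, with "p" (0 to 1); they miss things now and then, are a little off and sometimes report something else, mostly with a low value. They report only what shows in the picture. A call takes as long as a camera call. They do not tell look-alikes from the thing itself.
- bot.recognise(camera, thing): "rect" ([left, top, width, height] in pixels, round what is visible of it).
- bot.outline_of(camera, thing): "pixels" (384x512 bool, what is visible of it) and "rect" ([left, top, width, height] in pixels, round what is visible of it).
- bot.mark_of(camera, thing): "at" ([column, row] in pixels: a listed point, or the origin of a listed thing).
The state is a dict: "clock": time; "q": joint angles; "joint_velocities": joint speeds; "effort": joint torques, N m; "eef_pos": TCP position; "eef_rot": TCP orientation; "contact_force": force on the tool from outside, world axes, zero at the start; "wrist_torque": the same for the moment, N m; "finger_gap": opening from 0.0 (shut) to 1.0 (fully open); "finger_force": force on a finger pad.
Only numpy, scipy, OpenCV 4.12 (cv2) and the standard library are available. Lean on these libraries where they do the work, as an engineer would, in place of code of your own. Each camera call takes 0.05 s, during which the arm holds its last target. There are 200 camera calls.

## Working session

There is one attempt and no reset: what is moved stays moved. The work goes in short steps, Python scripts to look and compute and a tool call to move; the robot and the scene stay as the last step left them, time stands still between calls to the robot, and variables do not carry over. Pictures are saved under pics/ and viewed, at most 10 in all, crops included, and the job is handed in when it is done.

Besides the shell and the picture viewer there is one more tool, called as name(argument=value, ...) on one line, values as JSON. apply_moves: Moves the arm, as the interface text tells. Its arguments: {"type":"object","properties":{"increments":{"type":"array","items":{"type":"array","items":{"type":"array","items":{"type":"number"}}}},"newtons":{"type":"number"}},"required":["increments"]}

```bash
mkdir -p pics
cat > h.py <<'E'
import numpy as np, cv2
from cell import bot
from scipy.spatial.transform import Rotation as R
def world(cam,depth,mask=None):
    i=bot.camera_info(cam)
    v,u=np.indices(depth.shape); z=depth
    P=np.stack([(u-i['cx'])/i['fx']*z,(v-i['cy'])/i['fy']*z,z],-1)
    if 'rvec' in i:
        Rm=R.from_rotvec(np.ravel(i['rvec'])).as_matrix(); return (P-np.ravel(i['tvec']))@Rm
    s=bot.observe(); T=np.array(i['T_tool_cam']); Q=P@T[:3,:3].T+T[:3,3]
    return Q@R.from_rotvec(s['eef_rot']).as_matrix().T+s['eef_pos']
def save(n,p): cv2.imwrite('pics/'+n+'.png',p[...,::-1])
E
python3 - <<'E'
from h import *
np.set_printoptions(precision=3,suppress=True)
ims=[]
for c in ['scene','top']:
    p,d=bot.capture(c); ims.append(p); W=world(c,d); np.save(c+'.npy',W)
    for t in ['dispenser','pump_bottle','lint_roller','stapler','tape_roll']:
        for o in bot.outline_of(c,t)[:4]:
            m=o['pixels']&(d>0); Q=W[m]
            print(c,t,round(o['p'],2),o['rect'],np.percentile(Q,2,0),np.percentile(Q,98,0),p[m].mean(0).astype(int))
    for t in ['dispenser_flange','dispenser_hub','ledge']:
        for o in bot.mark_of(c,t)[:3]:
            a=np.round(o['at']).astype(int); print(c,t,round(o['p'],2),a,W[min(a[1],383),min(a[0],511)])
save('scene',ims[0]);save('top',ims[1])
print(bot.observe())
E
```

```text
scene dispenser 0.94 [152.9, 164.0, 52.7, 27.9] [ 0.311 -0.227  0.006] [ 0.348 -0.097  0.071] [131  79 149]
scene dispenser 0.86 [260.3, 132.5, 33.9, 44.5] [0.24  0.117 0.002] [0.412 0.225 0.091] [70 76 68]
scene dispenser 0.7 [71.4, 164.2, 71.6, 37.7] [ 0.274 -0.45   0.01 ] [ 0.301 -0.278  0.091] [ 67 154  85]
scene dispenser 0.64 [211.8, 171.4, 57.2, 51.2] [ 0.453 -0.106  0.01 ] [0.522 0.061 0.091] [180 150 108]
scene lint_roller 0.72 [100.8, 177.1, 38.6, 92.7] [ 0.558 -0.38   0.007] [ 0.598 -0.333  0.231] [142 149 153]
scene lint_roller 0.23 [209.1, 176.6, 58.0, 45.9] [ 0.444 -0.106  0.003] [0.522 0.062 0.091] [178 148 107]
scene stapler 0.85 [325.9, 147.2, 19.1, 23.0] [0.288 0.351 0.004] [0.446 0.428 0.054] [75 82 77]
scene tape_roll 0.77 [124.0, 210.5, 16.7, 20.4] [ 0.41  -0.342  0.004] [ 0.473 -0.306  0.028] [208 202 176]
scene dispenser_flange 0.98 [103 172] [ 0.278 -0.372  0.089]
scene dispenser_flange 0.74 [280 145] [0.334 0.186 0.091]
scene dispenser_flange 0.65 [177 169] [ 0.206 -0.14   0.002]
scene dispenser_hub 0.94 [100 183] [ 0.286 -0.388  0.059]
scene dispenser_hub 0.
[... 1121 characters left out ...]
0.581 -0.198  0.065]
top dispenser_hub 0.95 [320 277] [ 0.292 -0.181  0.052]
top dispenser_hub 0.9 [280 216] [ 0.459 -0.066  0.067]
top dispenser_hub 0.83 [399 296] [ 0.247 -0.397  0.066]
top ledge 0.96 [253 136] [0.691 0.015 0.033]
{'clock': 0.9, 'q': array([-1.427,  0.245,  1.558,  0.   ,  1.339, -0.174]), 'joint_velocities': array([ 0.001, -0.001, -0.   , -0.   ,  0.002,  0.001]), 'effort': array([ -0.   , -42.952, -32.642,  -0.   ,   0.001,   0.   ]), 'eef_pos': array([ 0.203, -0.617,  0.231]), 'eef_rot': array([-3.102, -0.497, -0.   ]), 'contact_force': array([ 0.194, -0.344,  0.138]), 'wrist_torque': array([-0.01 ,  0.023, -0.016]), 'finger_force': 0.0, 'finger_gap': 0.997978728284409}
```

Candidates in the top view: green (385,293), black (194,265), purple (312,271), small tan (333,176) and large tan (~266,210). The large tan one fits, as it's about 170 mm long in the depth against about 120 mm for the small one. I'll confirm in a crop and measure the geometry.

Run:
```python
from h import *
np.set_printoptions(precision=4,suppress=True)
p=cv2.imread('pics/top.png'); c=p[110:310,90:430]; c=cv2.resize(c,(790,465),interpolation=cv2.INTER_CUBIC); cv2.imwrite('pics/crop.png',c)
cv2.imwrite('pics/crop2.png',cv2.resize(cv2.imread('pics/scene.png'),(768,576)))
for n in ['top','scene']:
    W=np.load(n+'.npy').reshape(-1,3)
    box=(W[:,0]>.38)&(W[:,0]<.6)&(W[:,1]>-.13)&(W[:,1]<.1)
    T=W[box&(W[:,2]>.08)]
    print(n,'top edge',len(T),T.mean(0),np.ptp(T,0)); 
    a=np.polyfit(T[:,1],T[:,0],1); print('line x=a y+b',a, T[:,1].min(),T[:,1].max())
    L=W[(W[:,1]>-.45)&(W[:,1]<.45)&(W[:,2]>.045)&(W[:,2]<.062)&(W[:,0]>.6)]
    ys=np.linspace(-.4,.4,17); e=[]
    for y in ys:
        s=L[abs(L[:,1]-y)<.02]
        if len(s): e.append((y,np.percentile(s[:,0],1),s[:,0].min()))
    e=np.array(e);print(e)
    print('ledge fit',np.polyfit(e[:,0],e[:,1],1))
    O=W[box&(W[:,2]>.01)]
    for z in np.arange(.01,.1,.01):
        s=O[abs(O[:,2]-z)<.005]; 
        if len(s): print(z.round(3),len(s),s.min(0)[:2],s.max(0)[:2])
```

```text
top top edge 1166 [ 0.4438 -0.0057  0.9305] [0.0768 0.1733 1.2326]
line x=a y+b [-0.477  0.441] -0.10802319236850302 0.06531518841167118
[[-0.4     0.7026  0.7006]
 [-0.35    0.701   0.6998]
 [-0.3     0.6996  0.6987]
 [-0.25    0.6053  0.6005]
 [-0.2     0.6985  0.6959]
 [-0.15    0.6973  0.6958]
 [-0.1     0.6963  0.6954]
 [-0.05    0.6949  0.6927]
 [ 0.      0.6943  0.693 ]
 [ 0.05    0.6928  0.6906]
 [ 0.1     0.692   0.6892]
 [ 0.15    0.6908  0.6884]
 [ 0.2     0.6893  0.6869]
 [ 0.25    0.6884  0.6863]
 [ 0.3     0.6867  0.6847]
 [ 0.35    0.6868  0.6839]
 [ 0.4     0.6848  0.6828]]
ledge fit [0.0014 0.6883]
0.01 25 [ 0.4247 -0.1023] [0.5966 0.0665]
0.02 57 [ 0.4203 -0.0958] [0.5194 0.069 ]
0.03 73 [ 0.4175 -0.1042] [0.5191 0.0682]
0.04 84 [ 0.4176 -0.1   ] [0.515  0.0677]
0.05 99 [ 0.4119 -0.1026] [0.5148 0.0642]
0.06 338 [ 0.4182 -0.1045] [0.5112 0.0666]
0.07 449 [ 0.4341 -0.1043] [0.5077 0.0659]
0.08 68 [ 0.4624 -0.1059] [0.5073 0.0653]
0.09 318 [ 0.456 -0.108] [0.5037 0.065 ]
scene top edge 295 [ 0.4877 -0.0256  0.0872] [0.0491 0.1761 0.0149]
line x=a y+b [-0.2132  0.4823]
[... 213 characters left out ...]
  0.702   0.6965]
 [-0.05    0.7009  0.6977]
 [ 0.      0.6996  0.696 ]
 [ 0.05    0.6997  0.6941]
 [ 0.1     0.6984  0.6909]
 [ 0.15    0.697   0.6924]
 [ 0.2     0.6955  0.6913]
 [ 0.25    0.6945  0.6908]
 [ 0.3     0.6927  0.6896]
 [ 0.35    0.692   0.6882]
 [ 0.4     0.6911  0.6869]]
ledge fit [0.0043 0.6937]
0.01 86 [ 0.4836 -0.1061] [0.526  0.0694]
0.02 169 [ 0.4838 -0.1059] [0.5275 0.0702]
0.03 181 [ 0.4806 -0.1067] [0.5243 0.0701]
0.04 191 [ 0.4788 -0.1079] [0.5221 0.0685]
0.05 176 [ 0.4789 -0.1072] [0.5195 0.0684]
0.06 226 [ 0.4271 -0.1082] [0.5154 0.0657]
0.07 209 [ 0.4489 -0.1093] [0.5125 0.0668]
0.08 184 [ 0.47   -0.1093] [0.5104 0.0651]
0.09 207 [ 0.4575 -0.1099] [0.5065 0.0661]
```

View pics/crop.png

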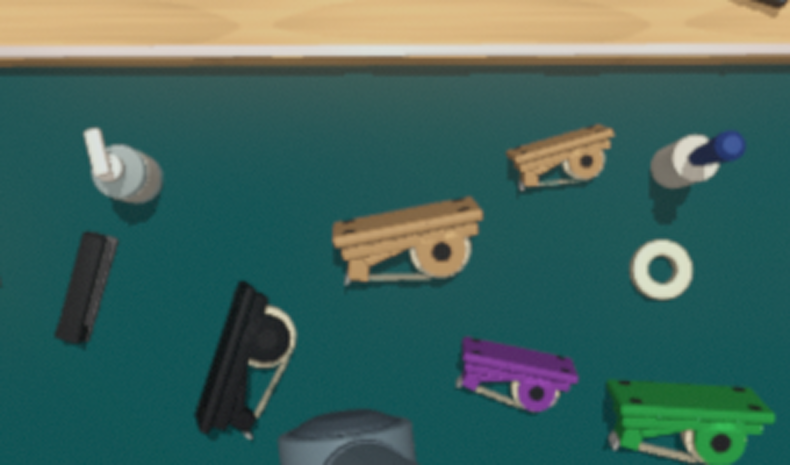

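View pics/crop2.png

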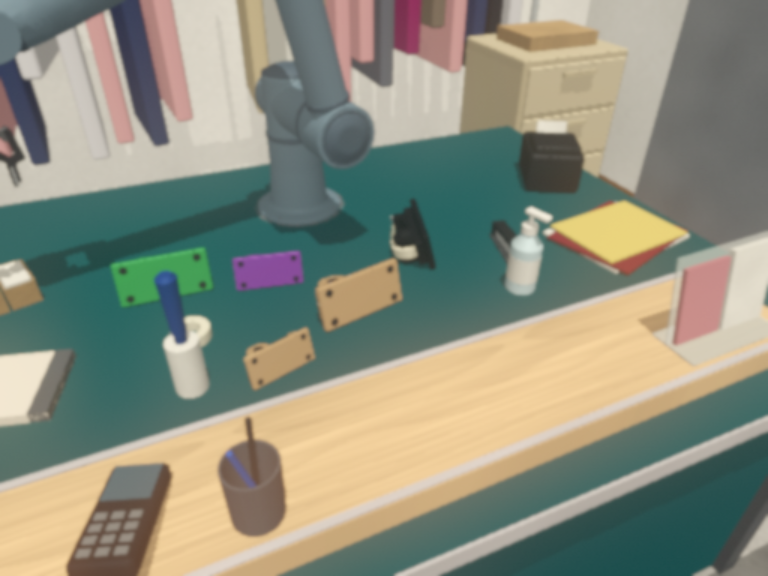

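The picture shows the large tan dispenser at crop (408,240), which is top-view pixel (266,213). It's clearly bigger than the small tan one at crop (560,155), and its nose is on the left (+y). I'll fit the edge and work out the first move.

```bash
cat >> h.py <<'E'
def inc(pos,yaw,tilt=0):
    """tool-frame shift(mm) & turn(deg) to world pos, tool x at yaw (deg), tool pointing down, tilt: fingers lean forward along tool x"""
    s=bot.observe(); A=R.from_rotvec(s['eef_rot'])
    y=np.radians(yaw); B=R.from_matrix(np.array([[np.cos(y),np.sin(y),0],[np.sin(y),-np.cos(y),0],[0,0,-1]]).T)*R.from_euler('y',tilt,degrees=True)
    print('zdir',B.apply([0,0,1]).round(2))
    return (A.inv().apply(np.array(pos)-s['eef_pos'])*1000).round(1),(A.inv()*B).as_rotvec(degrees=True).round(2)
E
python3 - <<'E'
from h import *
np.set_printoptions(precision=4,suppress=True)
for n in ['top','scene']:
    W=np.load(n+'.npy').reshape(-1,3)
    for zl,zh in [(.083,.1),(.02,.04)]:
        O=W[(W[:,0]>.38)&(W[:,0]<.6)&(abs(W[:,1]+.02)<.085)&(W[:,2]>zl)&(W[:,2]<zh)]
        e=[]
        for y in np.arange(-.1,.06,.012):
            s=O[abs(O[:,1]-y)<.006]
            if len(s): e.append((y,s[:,0].max(),s[:,0].min()))
        e=np.array(e)
        for k in (1,2):
            a=np.polyfit(e[:,0],e[:,k],1); print(n,zl,'max' if k==1 else 'min',a,np.degrees(np.arctan(a[0])),'x at -.022',np.polyval(a,-.022))
print(bot.observe()['eef_rot'],inc((.426,-.007,.231),13))
E
```

```text
top 0.083 max [-0.2091  0.4834] -11.81168576372887 x at -.022 0.48797873266419367
top 0.083 min [-0.2139  0.4684] -12.072415965147206 x at -.022 0.4731106626000848
top 0.02 max [-0.2024  0.4996] -11.44114757477163 x at -.022 0.5041003553712992
top 0.02 min [-0.1584  0.4308] -9.001002936636391 x at -.022 0.4342827415675878
scene 0.083 max [-0.2099  0.4876] -11.856715730646291 x at -.022 0.4921804261232428
scene 0.083 min [-0.2285  0.4737] -12.868619861723566 x at -.022 0.4787391885075256
scene 0.02 max [-0.2168  0.5044] -12.231113108043875 x at -.022 0.5091383767894987
scene 0.02 min [-0.1392  0.4941] -7.924365150196087 x at -.022 0.4971147205671699
zdir [ 0.  0. -1.]
[-3.102  -0.4971 -0.    ] (array([ 402.5, -510.2,    0.3]), array([-0.  , -0.  ,  5.21]))
```

apply_moves(increments=[[[255, 402, -510, 0, 0, 0, 6], [255, 402, -510, 0, 0, 0, 6], [255, 402, -510, 0, 0, 0, 6], [255, 402, -510, 0, 0, 0, 6], [255, 402, -510, 0, 0, 0, 6], [255, 402, -510, 0, 0, 0, 6], [255, 402, -510, 0, 0, 0, 6], [255, 402, -510, 0, 0, 0, 6], [255, 402, -510, 0, 0, 0, 6], [255, 402, -510, 0, 0, 0, 6], [255, 402, -510, 0, 0, 0, 6], [255, 402, -510, 0, 0, 0, 6], [255, 402, -510, 0, 0, 0, 6], [255, 402, -510, 0, 0, 0, 6], [255, 402, -510, 0, 0, 0, 6], [255, 402, -510, 0, 0, 0, 6], [255, 402, -510, 0, 0, 0, 6], [255, 402, -510, 0, 0, 0, 6], [255, 402, -510, 0, 0, 0, 6], [255, 402, -510, 0, 0, 0, 6]]])

```text
clock: 2.9
eef_pos: [0.4256, -0.0079, 0.2313]
eef_rot: [-3.124, -0.332, -0.0]
contact_force: [-0.0, -0.3, -0.2]
finger_gap: 0.001
finger_force: 0.0
```

apply_moves(increments=[[[255, 0, 0, 40, 0, 0, 0], [255, 0, 0, 80, 0, 0, 0], [255, 0, 0, 115, 0, 0, 0], [255, 0, 0, 135, 0, 0, 0], [255, 0, 0, 147, 0, 0, 0], [255, 0, 0, 152, 0, 0, 0], [255, 0, 0, 152, 0, 0, 0]]])

```text
clock: 3.6
eef_pos: [0.4259, -0.0075, 0.0795]
eef_rot: [3.124, 0.334, 0.0]
contact_force: [0.5, 0.8, 1.1]
finger_gap: -0.003
finger_force: 0.0
```

Run:
```python
from h import *
p,d=bot.capture('wrist'); q,_=bot.capture('top')
save('w1',np.hstack([cv2.resize(p,(400,300)),cv2.resize(q[130:310,140:380],(400,300))]))
```

```text
(no output)
```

View pics/w1.png

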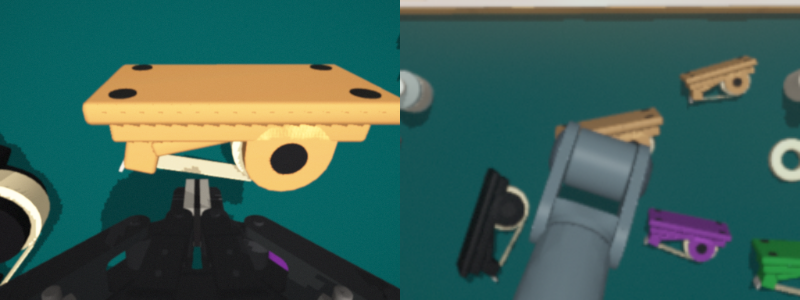

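The wrist view shows the closed fingertips at (200,185), in the gap between the nose (140,155) and the roll (290,160) and facing the flange. Now the push.

apply_moves(increments=[[[255, 10, 0, 0, 0, 0, 0], [255, 20, 0, 0, 0, 0, 0], [255, 25, 0, 0, 0, 0, 0], [255, 29, 0, 0, 0, 0, 0], [255, 33, 0, 0, 0, 0, 0], [255, 37, 0, -1, 0, 0, 0], [255, 41, 0, -2, 0, 0, 0], [255, 45, 0, -3, 0, 0, 0], [255, 49, 0, -4, 0, 0, 0], [255, 53, 0, -5, 0, 0, 0], [255, 57, 0, -5, 0, 0, 0], [255, 61, 0, -6, 0, 0, 0], [255, 61, 0, -6, 0, 0, 0]]])

```text
clock: 5.0
eef_pos: [0.4857, 0.0056, 0.0854]
eef_rot: [3.124, 0.334, 0.0]
contact_force: [-0.4, -1.0, 1.2]
finger_gap: -0.001
finger_force: 0.7
```

Run:
```python
from h import *
p,d=bot.capture('wrist'); q,_=bot.capture('scene')
save('w2',np.hstack([cv2.resize(p,(400,300)),cv2.resize(q[110:290,100:340],(400,300))]))
```

```text
(no output)
```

View pics/w2.png

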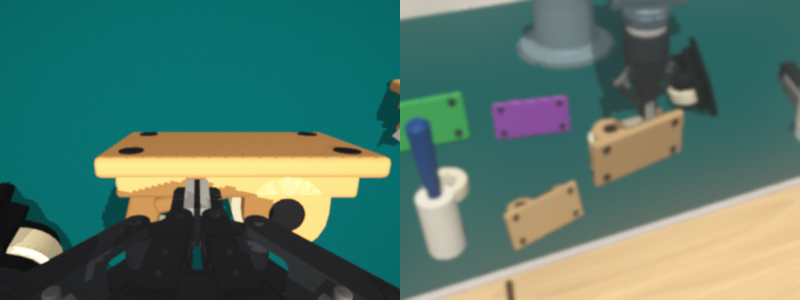

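The wrist view shows the tip touching the flange at (198,180), and the underside still visible, so it's part-way over. Continuing.

apply_moves(increments=[[[255, 4, 0, 0, 0, 0, 0], [255, 8, 0, 0, 0, 0, 0], [255, 12, 0, 0, 0, 0, 0], [255, 16, 0, 0, 0, 0, 0], [255, 20, 0, 0, 0, 0, 0], [255, 24, 0, 0, 0, 0, 0], [255, 28, 0, 0, 0, 0, 0], [255, 32, 0, 0, 0, 0, 0], [255, 32, 0, 0, 0, 0, 0]]])

```text
clock: 6.0
eef_pos: [0.5172, 0.0123, 0.0855]
eef_rot: [3.124, 0.334, 0.001]
contact_force: [-0.6, 0.0, 0.7]
finger_gap: -0.003
finger_force: 0.0
```

Run:
```python
from h import *
p,d=bot.capture('wrist'); q,_=bot.capture('scene')
save('w3',np.hstack([cv2.resize(p,(400,300)),cv2.resize(q[110:290,100:340],(400,300))]))
```

```text
(no output)
```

View pics/w3.png

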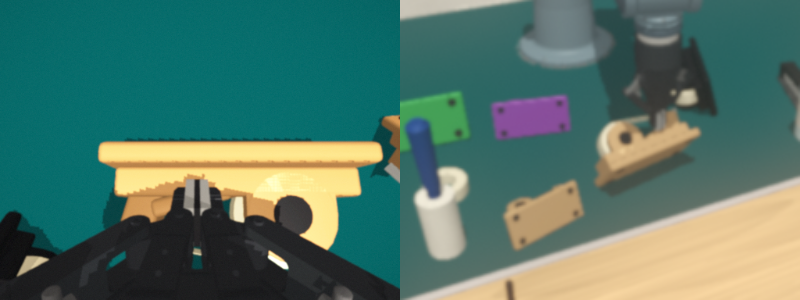

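It's past vertical, with the plate leaning toward the shelf at scene crop (650,155). A little more.

apply_moves(increments=[[[255, 4, 0, 0, 0, 0, 0], [255, 8, 0, 0, 0, 0, 0], [255, 12, 0, 0, 0, 0, 0], [255, 16, 0, 0, 0, 0, 0], [255, 16, 0, 0, 0, 0, 0], [255, 16, 0, 0, 0, 0, 0], [255, 16, 0, 0, 0, 0, 0]]])

```text
clock: 6.8
eef_pos: [0.532, 0.0157, 0.0852]
eef_rot: [-3.124, -0.334, 0.0]
contact_force: [1.0, -1.3, 0.3]
finger_gap: -0.001
finger_force: 0.0
```

Run:
```python
from h import *
np.set_printoptions(precision=4,suppress=True)
p,d=bot.capture('wrist'); q,e=bot.capture('scene'); W=world('scene',e)
save('w4',np.hstack([cv2.resize(p,(400,300)),cv2.resize(q[110:290,100:340],(400,300))]))
for o in bot.outline_of('scene','dispenser')[:5]:
    Q=W[o['pixels']&(e>0)]; print(round(o['p'],2),np.percentile(Q,2,0),np.percentile(Q,98,0))
```

```text
0.96 [ 0.2711 -0.4498  0.0075] [ 0.3019 -0.2779  0.0917]
0.75 [0.2465 0.1365 0.0084] [0.4154 0.2174 0.0926]
0.74 [ 0.5594 -0.2656  0.0069] [ 0.618  -0.1522  0.0638]
0.73 [ 0.3101 -0.2266  0.0032] [ 0.3475 -0.0956  0.0708]
0.68 [ 0.5264 -0.0916  0.003 ] [0.6135 0.0806 0.0819]
```

View pics/w4.png

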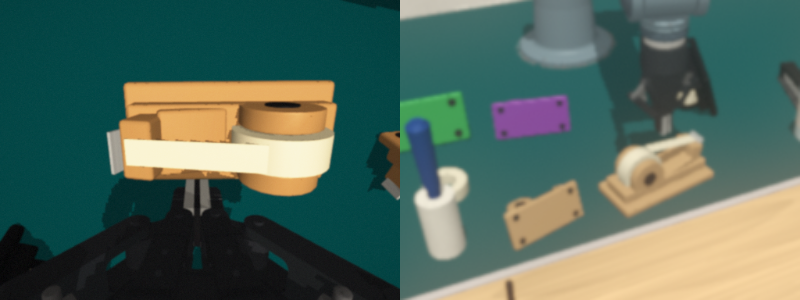

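It's standing on its base, with the roll at scene crop (640,170) and a top height of 82 mm. I'll raise, back off with the fingers open, and measure it.

apply_moves(increments=[[[255, 0, 0, -30, 0, 0, 0], [255, -40, 0, -60, 0, 0, 0], [0, -80, 0, -60, 0, 0, 0], [0, -110, 0, -60, 0, 0, 0], [0, -110, 0, -60, 0, 0, 0], [0, -110, 0, -60, 0, 0, 0], [0, -110, 0, -60, 0, 0, 0]]])

```text
clock: 7.65
eef_pos: [0.4256, -0.0077, 0.1458]
eef_rot: [3.123, 0.334, 0.002]
contact_force: [0.9, -0.0, -0.2]
finger_gap: 0.848
finger_force: 0.0
```

```bash
cat > m.py <<'E'
from h import *
np.set_printoptions(precision=4,suppress=True)
for c in ['scene','top','wrist']:
    q,e=bot.capture(c); W=world(c,e).reshape(-1,3)
    B=(W[:,0]>.5)&(W[:,0]<.74)&(abs(W[:,1])<.14)
    O=W[B&(W[:,2]>.011)&(W[:,2]<.02)&(W[:,0]<.69)]   # top of base plate flange
    if len(O)>20:
        r=cv2.minAreaRect(O[:,:2].astype(np.float32)*1000); print(c,len(O),'plate',r)
        for y in np.arange(-.07,.08,.035):
            s=O[abs(O[:,1]-y)<.008]
            if len(s): print('  y',round(y,3),'x',s[:,0].min(),s[:,0].max())
    L=W[B&(W[:,2]>.02)&(W[:,2]<.04)&(W[:,0]>.67)]
    if len(L)>20: print(c,'ledge face',len(L),np.median(L[:,0]),np.percentile(L[:,0],5))
    L=W[(abs(W[:,1])<.1)&(W[:,2]>.048)&(W[:,2]<.06)&(W[:,0]>.67)]
    if len(L)>20: print(c,'ledge top min',np.percentile(L[:,0],[0,1]))
E
python3 m.py; python3 -c "
from h import *
s=bot.observe();print(s['eef_pos'],s['eef_rot'],s['contact_force'])
for y in(1.5,2.): print(inc((.45,.0,.06),y,-20),inc((.45,.0,.06),y,20))"
```

```text
scene 438 plate ((560.3674926757812, -5.9431304931640625), (90.3787612915039, 180.66990661621094), 11.561379432678223)
  y -0.07 x 0.5989054794679778 0.6201436354262575
  y -0.035 x 0.5895838792906926 0.6128127399429906
  y 0.0 x 0.5827634374998627 0.6047736682451575
  y 0.035 x 0.5754178430182135 0.5975681196871361
  y 0.07 x 0.5674011203461568 0.5880633117425008
scene ledge top min [0.692  0.6996]
top 550 plate ((610.3341674804688, 18.420440673828125), (206.85289001464844, 202.3880615234375), 12.463817596435547)
  y -0.07 x 0.5253050567784109 0.6161918074362867
  y -0.035 x 0.5155960850945795 0.6073285011138335
  y 0.0 x 0.5087487887263981 0.5973308958205461
  y 0.035 x 0.502106731574965 0.5909900026145467
  y 0.07 x 0.501502723158171 0.5842988257042713
top ledge face 130 0.6932562884928688 0.6898780626875158
top ledge top min [0.6889 0.6944]
wrist 4472 plate ((524.5244750976562, -12.451835632324219), (27.127197265625, 178.51820373535156), 9.161666870117188)
  y -0.07 x 0.5264678427525386 0.545199595518285
  y -0.035 x 0.5184858180380559 0.5372573199488136
  y 0.0 x 0.5106118691317796 0.5295800736391622
  y 0.035 x 0.502723343379387 0.5216032261082214
  y 0.07 x 0.5000314075156123 0.5239931495274042
[ 0.42539557 -0.00756575  0.1453953 ] [-3.12366409e+00 -3.34781429e-01  2.93884017e-05] [0.17047776 0.17416169 0.13450448]
zdir [-0.34 -0.01 -0.94]
zdir [ 0.34  0.01 -0.94]
(array([25.7, -2.2, 85.4]), array([  1.87, -19.94,  10.63])) (array([25.7, -2.2, 85.4]), array([-1.88, 19.94, 10.63]))
zdir [-0.34 -0.01 -0.94]
zdir [ 0.34  0.01 -0.94]
(array([25.7, -2.2, 85.4]), array([  1.78, -19.95,  10.13])) (array([25.7, -2.2, 85.4]), array([-1.79, 19.95, 10.13]))
```

```bash
python3 -c "
from h import *
print(inc((.465,-.005,.04),1.25,15))"
```

```text
zdir [ 0.26  0.01 -0.97]
(array([ 39.3,   5.9, 105.4]), array([-1.44, 14.95, 10.92]))
```

apply_moves(increments=[[[0, 10, 2, 20, -0.5, 5, 4], [0, 20, 4, 50, -1, 10, 7], [0, 30, 6, 80, -1.4, 14.9, 10.9], [0, 39, 6, 95, -1.4, 14.9, 10.9], [0, 39, 6, 105, -1.4, 14.9, 10.9], [0, 39, 6, 105, -1.4, 14.9, 10.9], [0, 39, 6, 105, -1.4, 14.9, 10.9]]])

```text
clock: 8.5
eef_pos: [0.4647, -0.0053, 0.0409]
eef_rot: [-3.111, -0.035, -0.409]
contact_force: [-0.0, 0.5, -0.4]
finger_gap: 1.0
finger_force: 0.0
```

```bash
python3 -c "
from h import *
s=bot.observe();print(s['eef_pos'],s['finger_gap'],R.from_rotvec(s['eef_rot']).as_matrix().round(3))
print(inc((.465,-.005,-.006),1.25,15))"
```

```text
[ 0.46472232 -0.00533689  0.0408981 ] 0.9998369702750549 [[ 0.966  0.022  0.258]
 [ 0.021 -1.     0.006]
 [ 0.259 -0.    -0.966]]
zdir [ 0.26  0.01 -0.97]
(array([-11.8,  -0.3,  45.4]), array([-0.02,  0.02,  0.02]))
```

apply_moves(increments=[[[0, -5, 0, 20, 0, 0, 0], [0, -9, 0, 35, 0, 0, 0], [0, -11, 0, 42, 0, 0, 0], [0, -12, 0, 45, 0, 0, 0], [0, -12, 0, 45, 0, 0, 0]]])

```text
clock: 9.0
eef_pos: [0.4645, -0.0053, -0.0058]
eef_rot: [-3.111, -0.034, -0.409]
contact_force: [0.5, -0.3, -0.3]
finger_gap: 1.001
finger_force: 0.0
```

Run:
```python
from h import *
p,d=bot.capture('wrist'); q,_=bot.capture('scene')
save('w5',np.hstack([cv2.resize(p,(400,300)),cv2.resize(q[110:290,100:340],(400,300))]))
```

```text
(no output)
```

View pics/w5.png

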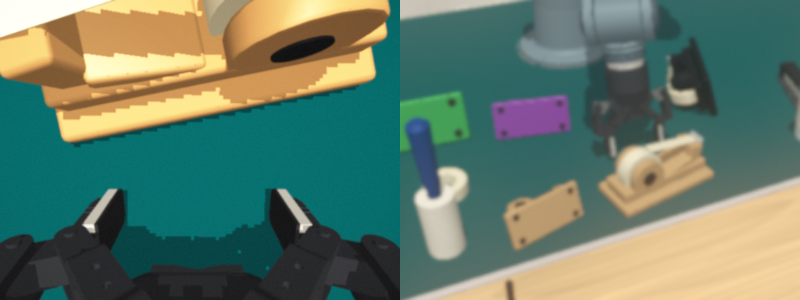

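The wrist view shows the open tips at (110,195) and (285,200), off the counter and facing the near base edge (row ~140 to 90). Gentle push, with both fingers squaring it up.

apply_moves(increments=[[[0, 5, 0, 1.34, 0, 0, 0], [0, 10, 0, 2.68, 0, 0, 0], [0, 15, 0, 4.02, 0, 0, 0], [0, 20, 0, 5.36, 0, 0, 0], [0, 25, 0, 6.7, 0, 0, 0], [0, 30, 0, 8.04, 0, 0, 0], [0, 35, 0, 9.38, 0, 0, 0], [0, 40, 0, 10.72, 0, 0, 0], [0, 45, 0, 12.06, 0, 0, 0], [0, 50, 0, 13.4, 0, 0, 0], [0, 55, 0, 14.74, 0, 0, 0], [0, 60, 0, 16.08, 0, 0, 0], [0, 65, 0, 17.42, 0, 0, 0], [0, 70, 0, 18.76, 0, 0, 0], [0, 75, 0, 20.1, 0, 0, 0], [0, 80, 0, 21.44, 0, 0, 0], [0, 85, 0, 22.78, 0, 0, 0], [0, 90, 0, 24.12, 0, 0, 0], [0, 95, 0, 25.46, 0, 0, 0], [0, 95, 0, 25.46, 0, 0, 0]]])

```text
clock: 11.1
eef_pos: [0.5614, -0.0026, -0.0074]
eef_rot: [-3.111, -0.034, -0.403]
contact_force: [-2.2, 0.4, -2.2]
finger_gap: 0.996
finger_force: 0.9
```

```bash
python3 m.py
python3 - <<'E'
from h import *
p,d=bot.capture('wrist'); q,_=bot.capture('scene')
save('w6',np.hstack([cv2.resize(p,(400,300)),cv2.resize(q[110:290,100:340],(400,300))]))
E
```

```text
scene 440 plate ((606.5502319335938, -14.261154174804688), (104.02924346923828, 178.20944213867188), 1.6780757904052734)
  y -0.07 x 0.6388921111134677 0.6579860175232144
  y -0.035 x 0.6385040812639814 0.6577279086092999
  y 0.0 x 0.6383404714790544 0.657197263510988
  y 0.035 x 0.5528836118164501 0.6569500104150753
  y 0.07 x 0.630061942839936 0.6560907964273835
scene ledge top min [0.6944 0.6995]
top 464 plate ((627.6232299804688, 17.402297973632812), (238.9102325439453, 123.89521789550781), 89.75192260742188)
  y -0.07 x 0.5665207600540328 0.6553888983719345
  y -0.035 x 0.5683303212502112 0.6547865311651055
  y 0.0 x 0.5761045613006989 0.654199326630368
  y 0.035 x 0.5758908262324144 0.653053394704387
  y 0.07 x 0.5659210307197508 0.6527551380695586
top ledge face 127 0.6934440689331711 0.690040984371518
top ledge top min [0.6914 0.6943]
wrist 14240 plate ((600.8611450195312, -13.225051879882812), (114.24320983886719, 178.29055786132812), 1.327425241470337)
  y -0.07 x 0.5710665635908716 0.5768976359856128
  y -0.035 x 0.5702968166028456 0.58098209408982
  y 0.0 x 0.5694482443688791 0.6576805897795553
  y 0.035 x 0.5424719296577223 0.6570594007623392
  y 0.07 x 0.568042327649693 0.6560336807787983
```

View pics/w6.png

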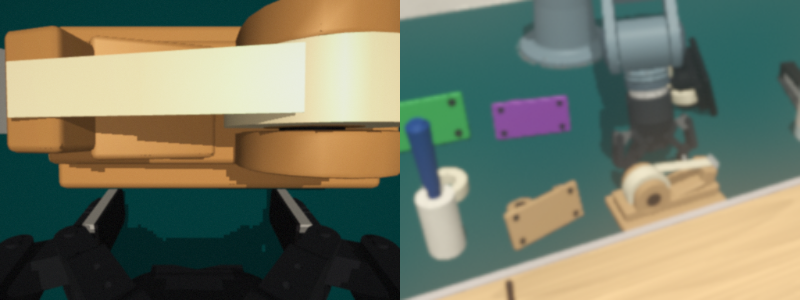

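It's squared: both fingertips meet the base edge (row 188), with yaw about 1.5°. About 38 mm to go. I'll move closer, then slow down until contact.

apply_moves(increments=[[[0, 4, 0, 0.5, 0, 0, 0], [0, 8, 0, 1.4, 0, 0, 0], [0, 12, 0, 2.3, 0, 0, 0], [0, 16, 0, 3.3, 0, 0, 0], [0, 20, 0, 4.3, 0, 0, 0], [0, 24, 0, 5.3, 0, 0, 0], [0, 27, 0, 6.1, 0, 0, 0], [0, 29, 0, 6.6, 0, 0, 0], [0, 31, 0, 7.1, 0, 0, 0], [0, 32, 0, 7.3, 0, 0, 0], [0, 33, 0, 7.6, 0, 0, 0]]])

```text
clock: 12.45
eef_pos: [0.5962, -0.0023, -0.0052]
eef_rot: [-3.111, -0.034, -0.408]
contact_force: [-4.5, 0.0, -0.1]
finger_gap: 1.001
finger_force: 2.2
```

```bash
python3 m.py|grep -v "top "
```

```text
scene 58 plate ((632.7427368164062, -98.42242431640625), (11.49483585357666, 54.21696853637695), 85.98580169677734)
scene ledge face 133 0.6742111414155153 0.6704590039007092
  y -0.07 x 0.6017167808629412 0.6880187684319251
  y -0.035 x 0.6007298277080426 0.6873497288376844
  y 0.0 x 0.614534955992918 0.6891195113810219
  y 0.035 x 0.5992467507048631 0.6895534802746776
  y 0.07 x 0.5986107972329352 0.6855035046558059
wrist 13139 plate ((634.3422241210938, -13.526420593261719), (178.1790313720703, 111.30989074707031), 89.99830627441406)
  y -0.07 x 0.6060558483255962 0.6121992635506279
  y -0.035 x 0.6052096704533552 0.6159591746089123
  y 0.0 x 0.6043846956721176 0.689995214269425
  y 0.035 x 0.5786888546359598 0.6899877239258739
  y 0.07 x 0.602892450415824 0.6899995017613774
wrist ledge face 7196 0.6951143625670366 0.6731811127010727
```

apply_moves(increments=[[[0, 0.7, 0, 0.2, 0, 0, 0], [0, 1.4, 0, 0.4, 0, 0, 0], [0, 1.4, 0, 0.4, 0, 0, 0]]])

```text
clock: 12.9
eef_pos: [0.5978, -0.0023, -0.0052]
eef_rot: [-3.111, -0.034, -0.408]
contact_force: [-4.0, 0.6, -2.3]
finger_gap: 1.001
finger_force: 1.8
```

apply_moves(increments=[[[0, 0.7, 0, 0.2, 0, 0, 0], [0, 1.4, 0, 0.4, 0, 0, 0], [0, 1.4, 0, 0.4, 0, 0, 0]]])

```text
clock: 13.2
eef_pos: [0.5988, -0.0022, -0.0053]
eef_rot: [-3.112, -0.034, -0.406]
contact_force: [-7.2, -0.1, 1.3]
finger_gap: 1.0
finger_force: 3.4
```

Force is rising, so it's touching the face. One more small press to seat it.

apply_moves(increments=[[[0, 0.7, 0, 0.2, 0, 0, 0], [0, 1.4, 0, 0.4, 0, 0, 0], [0, 1.4, 0, 0.4, 0, 0, 0]]])

```text
clock: 13.5
eef_pos: [0.5989, -0.0022, -0.0055]
eef_rot: [-3.112, -0.035, -0.401]
contact_force: [-14.5, -1.5, 8.4]
finger_gap: 0.999
finger_force: 7.3
```

It no longer advances at 14.5 N, so it's seated. Back away and check.

apply_moves(increments=[[[0, -5, 0, -1.6, 0, 0, 0], [0, -20, 0, -6, 0, 0, 0], [0, -50, 0, -16, 0, 0, 0], [0, -75, 0, -40, 0, 0, 0], [0, -90, 0, -80, 0, 0, 0], [0, -90, 0, -110, 0, 0, 0], [0, -90, 0, -110, 0, 0, 0]]])

```text
clock: 14.2
eef_pos: [0.4893, -0.006, 0.0835]
eef_rot: [3.111, 0.034, 0.429]
contact_force: [0.6, -0.4, 0.1]
finger_gap: 1.002
finger_force: 0.0
```

```bash
python3 m.py
python3 - <<'E'
from h import *
p,d=bot.capture('wrist'); q,_=bot.capture('top')
save('w7',np.hstack([cv2.resize(p,(400,300)),cv2.resize(q[110:230,190:350],(400,300),interpolation=cv2.INTER_CUBIC)]))
W=world('wrist',d)
# far base edge vs ledge: wrist near-edge line
O=W.reshape(-1,3); O=O[(O[:,2]>.011)&(O[:,2]<.016)&(abs(O[:,1])<.12)&(O[:,0]>.55)&(O[:,0]<.64)]
e=np.array([(y,O[abs(O[:,1]-y)<.005][:,0].min()) for y in np.arange(-.085,.065,.01) if (abs(O[:,1]-y)<.005).any()])
print(np.polyfit(e[:,0],e[:,1],1),len(e))
L=W.reshape(-1,3); L=L[(L[:,2]>.045)&(L[:,2]<.06)&(L[:,0]>.68)]
f=np.array([(y,np.percentile(L[abs(L[:,1]-y)<.01][:,0],1)) for y in np.arange(-.3,.3,.02) if (abs(L[:,1]-y)<.01).sum()>20])
print(np.polyfit(f[:,0],f[:,1],1),len(f))
E
```

```text
scene 53 plate ((634.6444091796875, -97.64896392822266), (11.241456031799316, 53.98105239868164), 86.92012786865234)
scene ledge face 107 0.6746768732456203 0.6709966404626971
scene ledge top min [0.6701 0.6796]
top 504 plate ((645.8892211914062, 19.21770477294922), (88.1470947265625, 240.92669677734375), 0.03698025271296501)
  y -0.07 x 0.6044841292740901 0.6899673156552729
  y -0.035 x 0.6036368558226192 0.6892584321570523
  y 0.0 x 0.602836556001025 0.68903951765272
  y 0.035 x 0.6020332493875763 0.6890110456120353
  y 0.07 x 0.6017832306098859 0.6877091966209037
top ledge face 146 0.6923404578398153 0.6716425766299785
top ledge top min [0.6701 0.694 ]
wrist 4576 plate ((615.3969116210938, -12.670791625976562), (21.48219871520996, 176.3184051513672), 0.4369457960128784)
  y -0.07 x 0.6073700832520035 0.623538971936479
  y -0.035 x 0.6064213574695937 0.6226901810431957
  y 0.0 x 0.6053001205053041 0.6220800558965445
  y 0.035 x 0.6047553495931463 0.621201953811948
  y 0.07 x 0.6040747133098273 0.6254829605894856
[-0.02276459  0.60587844] 16Traceback (most recent call last):
  File "<stdin>", line 11, in <module>
IndexError: too many indices for array: array is 1-dimensional, but 2 were indexed
```

View pics/w7.png

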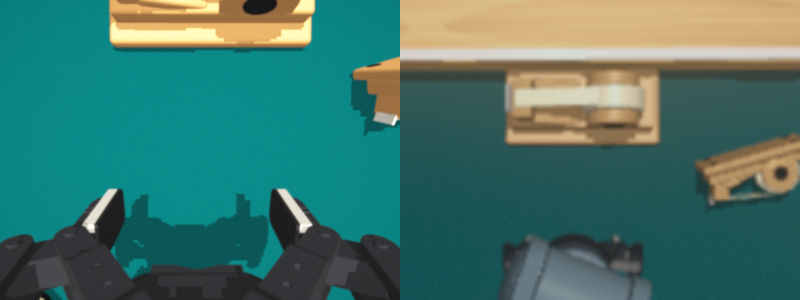

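The top view shows the base (505–660, 70–143) against the shelf front and standing upright. The slope of its near edge (-0.0228) matches the shelf's (-0.022). The bystanders look undisturbed and the robot is clear, so I'm handing it in.

```bash
python3 -c "
from cell import bot
print(bot.sign_off())"
```

```text
the job is handed in; nothing more can be done
None
```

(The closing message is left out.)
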